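# Pack the last scrubbing brush into the sprung tier tray

## Robot

A 6-joint arm with a two-finger parallel gripper is mounted at the origin on the work surface. World frame = base frame: x ahead of the robot, y to its left, z up, the work surface at z = 0. Lengths are in mm, angles in rad, forces in N, time in s.
With the tool pointing down it reaches from about 275 to 1000 mm from the base axis. Payload 8.4 kg.
Tool frame: the origin (TCP) lies on the centre line of the jaws, within the pads' length; the fingertips stand 17 mm ahead of it and the grasp point (between the pads) lies 2 mm behind it (r.tcp_to_tips is the z of the fingertips in the tool frame, in mm); z points along the fingers, y is the direction in which the jaws open and shut (so a half turn about z gives the same grasp; the last joint's range is limited). The gripper opens to 85 mm and grips with 20 to 120 N. Pads are 22 mm wide; open, the fingers measure 114 mm over their backs; the gripper's body (76 mm by 85 mm) begins 54 mm behind the grasp point. The pads swing forward as they close: fully open they stand 13 mm farther back than shut.
Start: joints at [1.306, 0.353, 1.633, -0, 1.155, -0.002], TCP at [162.364, 603.544, 248.281] pointing down, gripper open.
Joint ranges: [-2.63, 2.63], [-0.92, 2.1], [0.06, 2.66], [-1.3, 4.44], [0, 2.69], [-3.02, 3.02]. Speed limits (rad/s): [2.22, 2.22, 2.79, 3.14, 3.14, 3.14].

## Interface

Orientations are given as [roll, pitch, yaw] about the fixed x, y, z axes, in that order (R = Rz(yaw) Ry(pitch) Rx(roll)).
In Python, from rig import r, cams, job gives the robot as it stands.
- The arm moves only by the tool drive_tool, never from a script. Its argument "deltas" is a list of rows, each a list of 4 numbers: the shift along the tool's x, y, z in cm, then the turn about the tool's z in rad. In form: [[x, y, z, roll], ...]. A call has 1 to 12 rows; each row shifts and turns the commanded pose from where the row before left it, along the tool's axes as they then stand; what a row does not reach is not made up. A row lasts 1/12 s, in which the tool goes at most 41.7 mm and 7.16 degrees, less where a joint would pass 70% of its speed; a pose out of reach is approached as far as the arm can. A call with a gripper value outside its range is refused whole. "jaw" is the closure, from 0 (fully open) to 1 (shut), set as the call begins (left out, the last holds). The fingers move at their own pace and stop on an object; "force" is the grip in N (left out, the last holds). Time passes only in rows, so rows that do not move let the fingers close. It gives the time, the measured TCP pose, the force and the opening at its end, in the units of the state.
- r.sense(): the state, without advancing time (a new reading comes with each control period).
- cams.grab_frame(name): name is "side" or "top"; returns (picture, depth): 400x640x3 uint8, red, green, blue; 400x640 float32, mm along the optical axis (not along the pixel's ray), 0 where there is no reading.
- cams.camera_params(name): a dict with "fx", "fy", "cx", "cy" (pixels), "R" (3x3) and "t" (3): a world point X has camera coordinates R X + t. Camera axes: x right, y down, z forward; pixel columns grow to the right and rows downward; lengths in mm; the calibration is good to about 2 mm. A picture is of the moment at which its call begins. camera_params takes no time and is no camera call.
- job.sign_off(): hands the job in, once; it reports no verdict.
The state is a dict: "clock": time; "qpos": joint angles; "qvel": joint speeds; "joint_efforts": joint torques, N m; "eef_pos": TCP position; "tcp_rot": TCP orientation; "contact_force": force on the tool from outside, world axes, zero at the start; "wrist_torque": the same for the moment, N m; "opening": opening from 0.0 (shut) to 1.0 (fully open).
Only numpy, scipy, OpenCV 4.12 (cv2) and the standard library are available. Lean on these libraries where they do the work, as an engineer would, in place of code of your own. Each camera call takes 0.05 s, during which the arm holds its last target. There are 200 camera calls.

## Task

Fill the brush tray: put the spare scrubbing brush into the gap in front of the grey sprung divider and press it right down to the tray floor, level like the other three, so that nothing stands above the rim. Then check by touch: feel with the fingertips along the brush tops in turn, starting at the brush farthest from the divider and ending on the one you added. Go gently, touching down slowly and never leaning hard on the brushes or the tray, leave the other things alone, and let go at the end.

Things in the scene. Friction and masses are not known exactly. Their poses are not given: they have to be found in the camera images.
- tray: White plastic open tray, fixed; outside 218 mm (x) x 138 mm (y) x 69 mm tall; origin at the centre of its underside. Walls and floor 5 mm thick: inside x = -104 to +104, y = -64 to +64, floor z = 5, rim z = 69 mm. Three brushes stand in a row along x near the +x end wall, with a few mm of play; the row can be pushed along. The sprung divider is at the -x end.
- divider (a joint): Grey sprung divider across the tray, reading 0 at rest, growing to 0.014 m as it is pushed towards the tray's -x; weak spring, 3 N at rest plus 120 N/m. At rest its upright face is at tray x = -68 mm up to z = 41 mm (tray frame); above that it leans back as a lead-in, to x = -86 mm at the rim.
- gap (a point): Point in the tray at rim height (tray x = -50 mm) above the added brush's final place. With the row pushed to +x the gap below is 40 mm, 4 mm less than a brush: the brush must be pushed past the lead-in (about 5 to 30 N). Below that the spring pinches it, so it stays where left until pressed on (about 3 to 15 N) to the floor.
- home (a point): Point on the tray floor (tray x = -50 mm) where the middle of the added brush's underside ends up. A brush down on the floor has its top 46 to 60 mm above this point, 4 to 18 mm below the rim; the poses do not tell how tall each one is, so feel for it, touching down at some 10 mm/s. When packed, the four brush centres are at about tray x = -50, -6, 38 and 82 mm, y = 0.
- brush_spare_center (a point): The brush to add, standing bristles down on the work surface beside the tray: a scrubbing brush shaped as a plain block: stiff bristles under a flat wooden back, 44 mm wide (its x axis) x 120 mm long (y) and, by wear, 55 to 60 mm tall (rigid), about 180 g; this point is 30 mm above the middle of its underside, 25 to 30 mm below its top.
- brush_a_center (a point): The brush in the tray farthest from the divider, long side across the tray (its x axis along the tray's x): a scrubbing brush shaped as a plain block: stiff bristles under a flat wooden back, 44 mm wide (its x axis) x 120 mm long (y) and, by wear, 46 to 60 mm tall (rigid), about 180 g; this point is 30 mm above the middle of its underside, 16 to 30 mm below its top.
- brush_b_center (a point): The middle one of the three brushes in the tray, same posture: a scrubbing brush shaped as a plain block: stiff bristles under a flat wooden back, 44 mm wide (its x axis) x 120 mm long (y) and, by wear, 46 to 60 mm tall (rigid), about 180 g; this point is 30 mm above the middle of its underside, 16 to 30 mm below its top.
- brush_c_center (a point): The brush in the tray nearest the divider, next to the gap, same posture: a scrubbing brush shaped as a plain block: stiff bristles under a flat wooden back, 44 mm wide (its x axis) x 120 mm long (y) and, by wear, 55 to 60 mm tall (rigid), about 180 g; this point is 30 mm above the middle of its underside, 25 to 30 mm below its top.
- brush_spare: The same brush to add, as a body; origin at the centre of its underside.
- brush_a: The farthest brush, as a body; origin at the centre of its underside.
- brush_b: The middle brush, as a body; origin at the centre of its underside.
- brush_c: The brush next to the gap, as a body; origin at the centre of its underside.
- spray_bottle: Bystander: yellow trigger spray bottle, 74 mm across, 200 mm tall; origin at the centre of its underside.
- pot: Bystander: round ceramic pot without handles, 130 mm across, 95 mm tall; origin at the centre of its underside.
- brush_holder: Bystander: chrome bathroom brush holder, 90 mm across, 230 mm tall with its handle; origin at the centre of its underside.
- peg_tray: Bystander: grey tray of white clothes pegs, 170 x 120 x 35 mm; origin at the centre of its underside.
There are look-alikes about, which are no part of the job. What is shaped like the brush_b but blue or yellow is not meant. What is shaped like the brush_a but black is not meant.

How it is judged (in metres and radians):
On the way, in this order (a step that is already met when the one before it is completed fails the run):
1. the spare brush is pressed down to the tray floor, level, with the other three down too (z of brush_spare_center in the frame of tray between 0.031 and 0.038 m and angle between each of brush_spare_center, brush_c_center, brush_b_center, brush_a_center's own z axis and vertical below 0.06 rad and horizontal distance between brush_spare_center and home below 0.013 m and z of brush_c_center in the frame of tray between 0.031 and 0.038 m and x of brush_c_center in the frame of tray between -0.02 and 0.006 m and z of brush_b_center in the frame of tray between 0.031 and 0.038 m and x of brush_b_center in the frame of tray between 0.022 and 0.048 m and z of brush_a_center in the frame of tray between 0.031 and 0.038 m and x of brush_a_center in the frame of tray between 0.066 and 0.09 m), for 0.1 s.
2. the fingertips rest on top of brush_a, with all four brushes down (all of step 1 and contact force between the fingers and brush_a above 0.3 N).
3. the fingertips rest on top of brush_b and no longer on brush_a, with all four brushes down (all of step 1 and contact force between the fingers and brush_b above 0.3 N and not (contact force between the fingers and brush_a above 0.3 N)).
4. the fingertips rest on top of brush_c and no longer on brush_b, with all four brushes down (all of step 1 and contact force between the fingers and brush_c above 0.3 N and not (contact force between the fingers and brush_b above 0.3 N)).
5. the fingertips rest on top of brush_spare and no longer on brush_c, with all four brushes down (all of step 1 and contact force between the fingers and brush_spare above 0.3 N and not (contact force between the fingers and brush_c above 0.3 N)).
At the end, for the whole second after the job is handed in: All four brushes stand level in the tray in one row (each tilted under 0.06 rad, underside no more than 3 mm above the tray floor, so no top reaches the rim), the added one between the divider and its neighbour within 13 mm of its place, all at rest and released (all of step 1 and linear speed of each of brush_a, brush_b, brush_c, brush_spare below 0.02 m/s); the robot touches nothing.
It fails at once if the spray bottle is shoved or knocked over (distance of spray_bottle from where it was at the start of the episode above 0.03 m or angle between spray_bottle's own z axis and vertical above 0.5 rad).
It fails at once if the round pot is shoved or knocked over (distance of pot from where it was at the start of the episode above 0.03 m or angle between pot's own z axis and vertical above 0.5 rad).
It fails at once if the chrome brush holder is shoved or knocked over (distance of brush_holder from where it was at the start of the episode above 0.03 m or angle between brush_holder's own z axis and vertical above 0.5 rad).
It fails at once if the tray of pegs is shoved or knocked over (distance of peg_tray from where it was at the start of the episode above 0.03 m or angle between peg_tray's own z axis and vertical above 0.5 rad).
It fails at once if the robot leans hard (over 60 N) on a brush or the tray (contact force between any of the arm, the fingers, brush_spare and tray above 60 N or contact force between the fingers and brush_a above 60 N or contact force between the fingers and brush_b above 60 N or contact force between the fingers and brush_c above 60 N).
It also fails if it takes over 72 s, if anything falls off the work surface, if the arm or the gripper's body presses on something with over 40 N, if the wrist force passes 120 N, or if a joint passes its speed limit or range.

## Working session

There is one attempt and no reset: what is moved stays moved. The work goes in short steps, Python scripts to look and compute and a tool call to move; the robot and the scene stay as the last step left them, time stands still between calls to the robot, and variables do not carry over. Pictures are saved under pics/ and viewed, about 8 in all and at most 12, crops included, and the job is handed in when it is done.

Besides the shell and the picture viewer there is one more tool, called after ">>>" in YAML: its name, and indented under it one key for each argument. drive_tool: Moves the arm, as the interface text tells. Its arguments: {"type":"object","properties":{"deltas":{"type":"array"},"jaw":{"type":"number"},"force":{"type":"number"}},"required":["deltas"]}

```bash
mkdir -p pics; cat > h.py <<'E'
import numpy as np, cv2
from rig import r,cams,job
def grab(n):
    p,d=cams.grab_frame(n); return p,d
def world(n,d):
    c=cams.camera_params(n); v,u=np.mgrid[:d.shape[0],:d.shape[1]]
    P=np.stack([(u-c['cx'])/c['fx']*d,(v-c['cy'])/c['fy']*d,d],-1)
    return (P-np.array(c['t']).reshape(3))@np.array(c['R'])
E
python3 - <<'E'
from h import *
s=r.sense();print(s['eef_pos'],s['tcp_rot'],s['contact_force'],s['clock'])
for n in('top','side'):
    p,d=grab(n);np.savez(n+'0.npz',p=p,d=d);cv2.imwrite(f'pics/{n}0.png',p[...,::-1])
    c=cams.camera_params(n);print(n,c['fx'],-np.array(c['R']).T@np.array(c['t']).reshape(3),np.array(c['R'])[2])
E
```

```text
[162.21273186 603.08774166 247.54122457] [-3.14015826e+00 -7.44647851e-06  2.87884897e+00] [ 0.40135781  0.2111817  -0.20684327] 0.0
top 458.4515084916357 [ 357.32327629  -21.41713056 1416.07190709] [ 1.68205359e-01 -9.03910313e-04 -9.85751561e-01]
side 421.35227943797435 [ 307.19305805 -696.8521951   929.23521775] [ 0.27890714  0.60205786 -0.74815582]
```

View pics/top0.png

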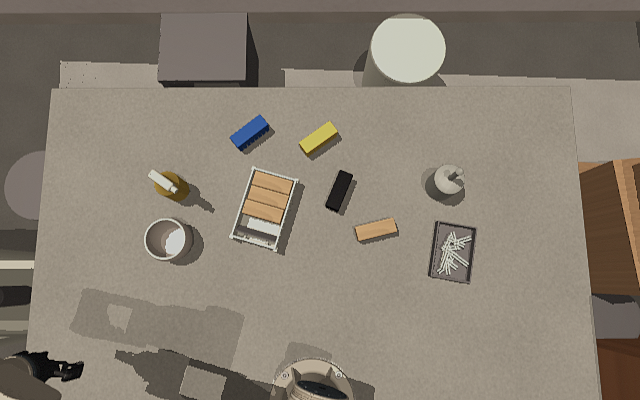

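View pics/side0.png

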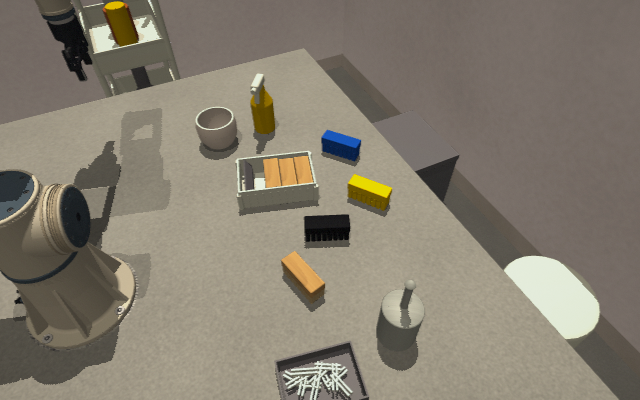

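Top view: the spare is the wooden brush at (377,230). It could be confused with the blue brush (249,133), the yellow (319,138), the black (340,190), and the three wooden ones already in the tray (265,195). The tray is at (265,208), with its gap at the lower end (262,232). I'll measure these and check a close crop.

```bash
python3 - <<'E'
from h import *
for n in('top','side'):
    z=np.load(n+'0.npz');p,d=z['p'],z['d'];W=world(n,d)
    hsv=cv2.cvtColor(p,cv2.COLOR_RGB2HSV)
    ok=(d>0)&(W[...,0]>250)&(W[...,0]<900)&(abs(W[...,1])<350)
    wood=ok&(hsv[...,0]>5)&(hsv[...,0]<20)&(hsv[...,1]>80)&(W[...,2]>30)
    k,l,st,_=cv2.connectedComponentsWithStats(wood.astype(np.uint8))
    for i in range(1,k):
        if st[i,4]<60: continue
        P=W[l==i];zt=np.percentile(P[:,2],90);T=P[P[:,2]>zt-6]
        c,sz,a=cv2.minAreaRect(T[:,:2].astype(np.float32))
        print(n,'wood',st[i],len(T),np.round(c,1),np.round(sz,1),round(a,1),'z',np.percentile(T[:,2],[10,50,90]).round(1))
    # tray rim: bright low-sat
    rim=ok&(W[...,2]>62)&(W[...,2]<76)&(hsv[...,1]<60)&(W[...,1]>0)&(W[...,1]<300)
    k,l,st,_=cv2.connectedComponentsWithStats(cv2.dilate(rim.astype(np.uint8),np.ones((3,3))))
    for i in range(1,k):
        if st[i,4]<100: continue
        P=W[(l==i)&rim]
        c,sz,a=cv2.minAreaRect(P[:,:2].astype(np.float32));print(n,'rim',st[i],np.round(c,1),np.round(sz,1),round(a,1),np.median(P[:,2]))
z=np.load('top0.npz');p=z['p'];a=cv2.resize(p[155:260,220:420],None,fx=4,fy=4,interpolation=cv2.INTER_CUBIC);cv2.imwrite('pics/c1.png',a[...,::-1])
E
```

```text
top wood [ 242  170   51   54 1810] 1133 [597.1 130.5] [121.1 136.5] 72.9 z [59.7 62.2 65.9]
top wood [355 218  42  23 596] 480 [ 498. -192.] [ 44.  119.5] 13.2 z [55.4 57.8 60.9]
top rim [ 229  165   70   87 1267] [563.4 142.2] [142.3 224.2] 73.4 68.02976928698604
side wood [ 263  156   51   32 1276] 938 [598.  133.3] [119.9 135.8] 73.7 z [61.8 64.2 67.9]
side wood [281 251  44  48 985] 796 [ 498.8 -193.3] [ 45. 119.] 13.5 z [57.5 59.8 61.8]
side rim [ 234  150   84   48 1352] [560.8 139.9] [149.2 224.6] 73.2 69.30931725660629
```

View pics/c1.png

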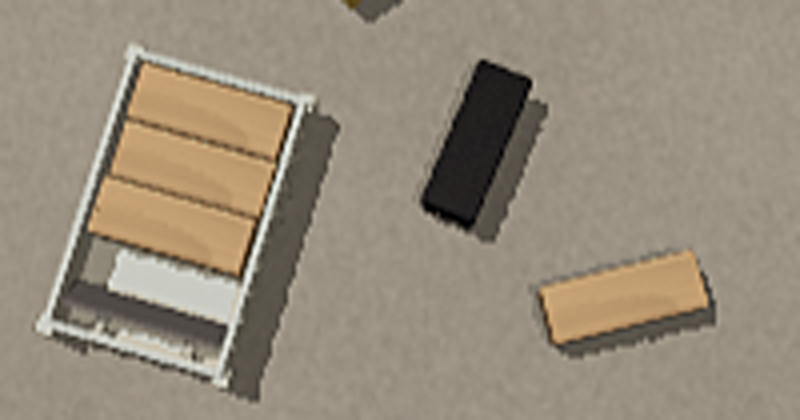

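The crop shows the chosen brush: plain wood, alone at crop (625,297). Black is at crop (475,145). In the tray the gap is between the third brush and the grey divider at crop (150,300).

Tray centre is about (562,141) with yaw about -0.29. The spare is at (498,-192.5) with yaw about 0.232. I'll set out now.

>>> drive_tool:
  deltas:
    - [-2.21,-2.84,0,0]
    - [-2.21,-2.84,0,0]
    - [-2.21,-2.84,0,0]
    - [-2.21,-2.84,0,0]
    - [-2.21,-2.84,0,0]
    - [-2.21,-2.84,0,0]
    - [-2.21,-2.84,0,0]
    - [-2.21,-2.84,0,0]
    - [-2.21,-2.84,0,0]
    - [-2.21,-2.84,0,0]
    - [-2.21,-2.84,0,0]
    - [-2.21,-2.84,0,0]
  jaw: 0
  force: 100

```text
clock: 1.1
eef_pos: [330.0, 203.9, 248.3]
tcp_rot: [3.142, 0.0, 2.879]
contact_force: [1.5, -0.2, -0.3]
opening: 1.0
```

>>> drive_tool:
  deltas:
    - [-2.21,-2.84,0,0]
    - [-2.21,-2.84,0,0]
    - [-2.21,-2.84,0,0]
    - [-2.21,-2.84,0,0]
    - [-2.21,-2.84,0,0]
    - [-2.21,-2.84,0,0]
    - [-2.21,-2.84,0,0]
    - [-2.21,-2.84,0,0]
    - [-2.21,-2.84,0,0]
    - [-2.21,-2.84,0,0]
    - [-2.21,-2.84,0,0]
    - [-2.21,-2.84,0,0]

```text
clock: 2.1
eef_pos: [497.6, -194.3, 248.0]
tcp_rot: [3.141, -0.0, 2.878]
contact_force: [0.2, -0.9, 0.3]
opening: 1.001
```

>>> drive_tool:
  deltas:
    - [0,0,1.2,0.12]
    - [0,0,1.2,0.12]
    - [0,0,1.2,0.12]
    - [0,0,1.2,0.12]
    - [0,0,1.2,0.12]
    - [0,0,1.2,0.12]
    - [0,0,1.2,0.12]
    - [0,0,1.2,0.12]
    - [0,0,1.2,0.116]
    - [0,0,0,0]
    - [0,0,0,0]

```text
clock: 3.02
eef_pos: [496.9, -192.2, 139.8]
tcp_rot: [-3.14, -0.001, 1.806]
contact_force: [0.1, -0.1, 0.5]
opening: 0.999
```

```bash
python3 - <<'E'
from h import *
print(r.tcp_to_tips, r.sense()['eef_pos'])
c=np.array([562,141]);R=np.array([[np.cos(-.29),-np.sin(-.29)],[np.sin(-.29),np.cos(-.29)]])
for n in('top','side'):
    z=np.load(n+'0.npz');W=world(n,z['d']);q=(W[...,:2]-c)@R
    hsv=cv2.cvtColor(z['p'],cv2.COLOR_RGB2HSV);wd=(hsv[...,0]>5)&(hsv[...,0]<20)&(hsv[...,1]>80)
    for x in(82,38,-6):
        m=(abs(q[...,0]-x)<12)&(abs(q[...,1])<45)&(W[...,2]>30)&(W[...,2]<90);print(n,x,np.median(W[m][:,2]).round(1))
    m=wd&(abs(q[...,0])<130)&(abs(q[...,1])<80)&(W[...,2]>45); print(n,'row x',np.percentile(q[m][:,0],[1,99]).round(1),'y',np.percentile(q[m][:,1],[1,99]).round(1))
    m=(abs(q[...,0])<125)&(abs(q[...,1])<85)&(W[...,2]>62)&(W[...,2]<76)&(hsv[...,1]<60)
    print(n,'rim',np.percentile(q[m][:,0],[.5,99.5]).round(1),np.percentile(q[m][:,1],[.5,99.5]).round(1))
p,d=grab('side');a=cv2.resize(p[190:340,200:420],None,fx=3.5,fy=3.5);cv2.imwrite('pics/s1.png',a[...,::-1])
E
```

```text
17.0 [ 496.93721452 -192.2355614   139.76375831]
top 82 59.5
top 38 58.9
top -6 63.5
top row x [-30.5 104.8] y [-58.9  59.3]
top rim [-107.9  110.9] [-68.6  70.2]
side 82 62.1
side 38 62.1
side -6 66.4
side row x [-29.8 103.7] y [-54.6  59.7]
side rim [-110.1  109.5] [-72.7  72.1]
```

View pics/s1.png

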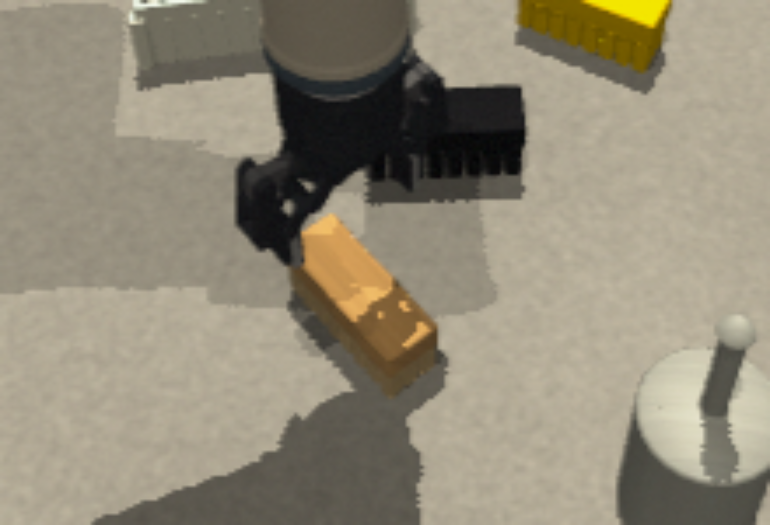

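The fingers straddle the spare (crop 365,305), with one on each long side and clear of the black brush. Descending and gripping.

>>> drive_tool:
  deltas:
    - [0,0.05,1.2,0]
    - [0,0.05,1.2,0]
    - [0,0,1.2,0]
    - [0,0,1.0,0]
    - [0,0,1.0,0]
    - [0,0,0.8,0]
    - [0,0,0.8,0]
    - [0,0,0.6,0]
    - [0,0,0.5,0]
    - [0,0,0,0]
    - [0,0,0,0]

```text
clock: 3.98
eef_pos: [498.4, -192.2, 57.1]
tcp_rot: [-3.141, -0.0, 1.803]
contact_force: [-0.0, 0.1, 0.0]
opening: 1.001
```

>>> drive_tool:
  deltas:
    - [0,0,0,0]
    - [0,0,0,0]
    - [0,0,0,0]
    - [0,0,0,0]
    - [0,0,0,0]
    - [0,0,0,0]
    - [0,0,0,0]
    - [0,0,0,0]
    - [0,0,0,0]
    - [0,0,0,0]
    - [0,0,0,0]
    - [0,0,0,0]
  jaw: 1
  force: 90

```text
clock: 4.98
eef_pos: [499.1, -192.4, 58.1]
tcp_rot: [3.14, 0.001, 1.803]
contact_force: [-0.7, -0.0, 6.2]
opening: 0.49
```

>>> drive_tool:
  deltas:
    - [0,0,-0.3,0]
    - [0,0,-0.7,0]
    - [0,0,-1.2,0]
    - [0,0,-1.3,0]
    - [0,0,-1.3,0]
    - [0,0,-1.3,0]
    - [0,0,-1.3,0]
    - [0,0,-1.2,0]
    - [0,0,-0.9,0]
    - [0,0,-0.5,0]
    - [0,0,0,0]
    - [0,0,0,0]

```text
clock: 5.98
eef_pos: [498.4, -192.2, 157.4]
tcp_rot: [3.141, 0.0, 1.803]
contact_force: [0.3, 0.6, -2.0]
opening: 0.488
```

```bash
python3 - <<'E'
from h import *
s=r.sense();print(s['eef_pos'],s['tcp_rot'],s['contact_force'],s['opening'])
W=None
for n in ('side','top'):
    p,d=grab(n);W=world(n,d);hsv=cv2.cvtColor(p,cv2.COLOR_RGB2HSV)
    m=(hsv[...,0]>5)&(hsv[...,0]<20)&(hsv[...,1]>80)&(abs(W[...,0]-498)<90)&(abs(W[...,1]+192)<90)&(W[...,2]>80)&(W[...,2]<175)
    print(n,m.sum(),np.percentile(W[m],[2,50,98],axis=0).round(1))
    cv2.imwrite(f'pics/l{n}.png',cv2.resize(p[180:320,220:440],None,fx=3.5,fy=3.5)[...,::-1])
E
```

```text
[ 498.40102863 -192.21066443  157.42414043] [3.14134777e+00 2.17767207e-04 1.80281614e+00] [ 0.30733128  0.60857894 -2.00092638] 0.48754617242349374
side 882 [[ 475.2 -254.2  108.4]
 [ 500.5 -225.9  158. ]
 [ 527.5 -169.6  161.9]]
top 57 [[ 471.1 -183.2  137.2]
 [ 490.4 -136.9  155.1]
 [ 505.  -130.1  162. ]]
```

View pics/lside.png

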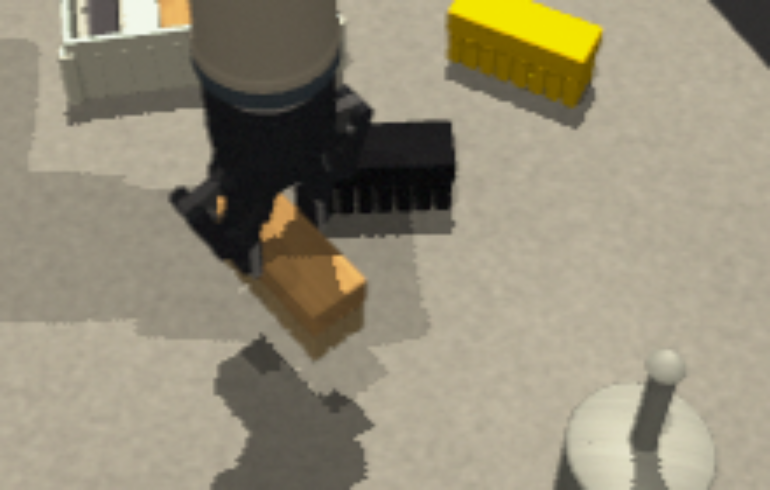

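The brush is held level between the pads at crop (285,260). Its underside is about 100 mm up, so TCP z minus 57. Carrying it over the gap.

>>> drive_tool:
  deltas:
    - [1.5,0.43,0,0]
    - [2.9,0.82,0,0]
    - [3.2,0.91,0,0]
    - [3.2,0.91,0,0]
    - [3.2,0.91,0,0]
    - [3.2,0.91,0,0]
    - [3.2,0.91,0,0]
    - [3.2,0.91,0,0]
    - [3.2,0.91,0,0]
    - [3.2,0.91,0,0]
    - [2.5,0.7,0,0]
    - [1.0,0.28,0,0]

```text
clock: 7.08
eef_pos: [513.7, 158.7, 156.6]
tcp_rot: [-3.141, -0.001, 1.805]
contact_force: [-0.2, 0.4, -1.6]
opening: 0.489
```

>>> drive_tool:
  deltas:
    - [0,0,0,0.087]
    - [0,0,0,0.087]
    - [0,0,0,0.087]
    - [0,0,0,0.087]
    - [0,0,0,0.087]
    - [0,0,0,0.087]
    - [0,0,0,0]
    - [0,0,0,0]
    - [0,0,0,0]

```text
clock: 7.83
eef_pos: [513.8, 155.3, 156.9]
tcp_rot: [-3.141, 0.0, 1.283]
contact_force: [-1.3, 0.2, -1.4]
opening: 0.489
```

```bash
python3 - <<'E'
from h import *
s=r.sense();print(s['eef_pos'],s['tcp_rot'],s['contact_force'],s['opening'])
for n in ('side','top'):
    p,d=grab(n);np.savez(n+'1.npz',p=p,d=d);W=world(n,d);hsv=cv2.cvtColor(p,cv2.COLOR_RGB2HSV)
    c=np.array([562.6,141]);R=np.array([[np.cos(-.29),-np.sin(-.29)],[np.sin(-.29),np.cos(-.29)]])
    q=(W[...,:2]-c)@R
    m=(hsv[...,0]>5)&(hsv[...,0]<20)&(hsv[...,1]>80)&(abs(q[...,0]+50)<60)&(abs(q[...,1])<90)&(W[...,2]>90)&(W[...,2]<175)
    print(n,m.sum(),np.percentile(q[m],[1,50,99],axis=0).round(1),np.percentile(W[m][:,2],[1,50,99]).round(1))
p=np.load('side1.npz')['p'];cv2.imwrite('pics/s2.png',cv2.resize(p[110:240,190:370],None,fx=4,fy=4)[...,::-1])
E
```

```text
[513.82049061 155.31854405 156.93623018] [-3.14106600e+00  4.61689925e-04  1.28337931e+00] [-1.31367616  0.21402766 -1.428565  ] 0.48871637155365016
side 648 [[-74.  -63.5]
 [-53.2 -30.7]
 [-31.3  55. ]] [105.4 158.3 162.4]
top 107 [[-73.6 -61.4]
 [-46.2 -54.7]
 [-30.8 -12.2]] [111.9 155.5 161.3]
```

View pics/s2.png

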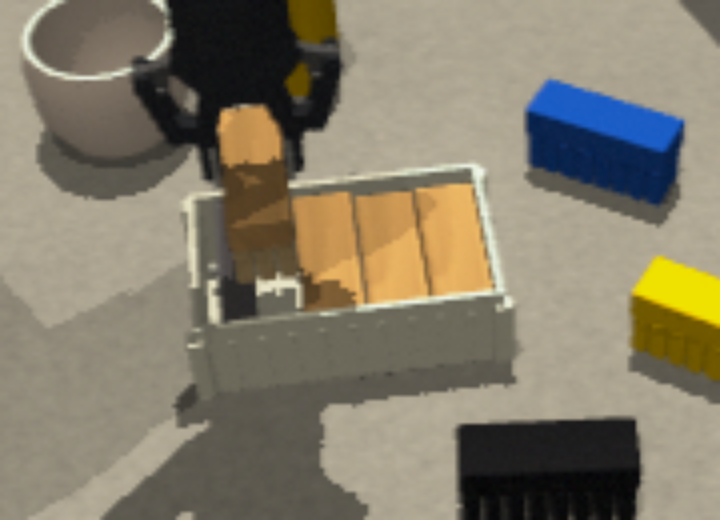

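The brush hangs over the gap (crop 255,190) at about tray x = -52, parallel to the row. I'll shift it 2.5 mm towards the divider to clear its neighbour, then lower.

>>> drive_tool:
  deltas:
    - [0.1,-0.25,0,0]
    - [0,0,0.4,0]
    - [0,0,0.5,0]
    - [0,0,0.5,0]
    - [0,0,0.5,0]
    - [0,0,0.4,0]
    - [0,0,0.2,0]
    - [0,0,0,0]

```text
clock: 8.6
eef_pos: [511.5, 157.2, 131.6]
tcp_rot: [-3.141, 0.001, 1.281]
contact_force: [-0.3, 0.0, -1.2]
opening: 0.491
```

>>> drive_tool:
  deltas:
    - [0,0,0.13,0]
    - [0,0,0.13,0]
    - [0,0,0.13,0]
    - [0,0,0.13,0]
    - [0,0,0.13,0]
    - [0,0,0.13,0]
    - [0,0,0.13,0]
    - [0,0,0.13,0]
    - [0,0,0.13,0]
    - [0,0,0.13,0]

```text
clock: 9.43
eef_pos: [511.9, 157.4, 119.2]
tcp_rot: [-3.142, -0.0, 1.281]
contact_force: [0.2, 0.2, -1.0]
opening: 0.493
```

>>> drive_tool:
  deltas:
    - [0,0,0.1,0]
    - [0,0,0.1,0]
    - [0,0,0.1,0]
    - [0,0,0.1,0]
    - [0,0,0.1,0]
    - [0,0,0.1,0]

```text
clock: 9.93
eef_pos: [512.1, 157.4, 113.3]
tcp_rot: [3.141, -0.0, 1.281]
contact_force: [0.8, -0.7, -0.0]
opening: 0.488
```

>>> drive_tool:
  deltas:
    - [0,0,0.1,0]
    - [0,0,0.1,0]
    - [0,0,0.1,0]
    - [0,0,0.1,0]
    - [0,0,0.1,0]
    - [0,0,0.1,0]

```text
clock: 10.43
eef_pos: [512.5, 157.5, 107.6]
tcp_rot: [3.14, -0.001, 1.281]
contact_force: [3.4, -1.4, 3.6]
opening: 0.489
```

The brush has passed its neighbour's top and is on the lead-in, with small forces as expected.

>>> drive_tool:
  deltas:
    - [0,0,0.1,0]
    - [0,0,0.1,0]
    - [0,0,0.1,0]
    - [0,0,0.1,0]
    - [0,0,0.1,0]
    - [0,0,0.1,0]
    - [0,0,0.1,0]
    - [0,0,0.1,0]
    - [0,0,0.1,0]
    - [0,0,0.1,0]

```text
clock: 11.27
eef_pos: [511.6, 157.3, 96.9]
tcp_rot: [-3.141, 0.0, 1.281]
contact_force: [4.2, 0.2, -0.7]
opening: 0.49
```

>>> drive_tool:
  deltas:
    - [0,0,0.1,0]
    - [0,0,0.1,0]
    - [0,0,0.1,0]
    - [0,0,0.1,0]
    - [0,0,0.1,0]
    - [0,0,0.1,0]
    - [0,0,0.1,0]
    - [0,0,0.1,0]
    - [0,0,0.1,0]

```text
clock: 12.02
eef_pos: [511.9, 157.4, 88.2]
tcp_rot: [3.142, -0.0, 1.281]
contact_force: [4.0, -0.6, 0.9]
opening: 0.49
```

>>> drive_tool:
  deltas:
    - [0,0,0,0]
    - [0,0,0,0]
    - [0,0,0,0]
    - [0,0,0,0]
    - [0,0,0,0]
    - [0,0,0,0]
  jaw: 0.3

```text
clock: 12.52
eef_pos: [511.6, 157.3, 88.2]
tcp_rot: [-3.141, 0.0, 1.281]
contact_force: [0.3, 0.3, -0.4]
opening: 0.698
```

>>> drive_tool:
  deltas:
    - [0,0,-0.3,0]
    - [0,0,-0.6,0]
    - [0,0,-0.8,0]
    - [0,0,-0.8,0]
    - [0,0,-0.8,0]
    - [0,0,-0.7,0]
    - [0,0,-0.5,0]
    - [0,0,0,0]

```text
clock: 13.18
eef_pos: [512.6, 157.6, 134.7]
tcp_rot: [3.14, -0.001, 1.281]
contact_force: [0.1, -0.1, -0.3]
opening: 0.7
```

```bash
python3 - <<'E'
from h import *
s=r.sense();print(s['eef_pos'],s['contact_force'],s['opening'])
p,d=grab('side');W=world('side',d);hsv=cv2.cvtColor(p,cv2.COLOR_RGB2HSV)
c=np.array([562.6,141]);R=np.array([[np.cos(-.29),-np.sin(-.29)],[np.sin(-.29),np.cos(-.29)]])
q=(W[...,:2]-c)@R
wd=(hsv[...,0]>5)&(hsv[...,0]<20)&(hsv[...,1]>80)&(abs(q[...,1])<70)
m=wd&(q[...,0]>-85)&(q[...,0]<-30)&(W[...,2]>68)&(W[...,2]<110)
print(m.sum(),np.percentile(q[m],[1,50,99],axis=0).round(1),np.percentile(W[m][:,2],[1,50,99]).round(1))
A=np.c_[q[m],np.ones(m.sum())];t=W[m][:,2]>84
print('top plane',np.linalg.lstsq(A[t],W[m][t][:,2],rcond=None)[0],t.sum())
cv2.imwrite('pics/s3.png',cv2.resize(p[110:240,190:370],None,fx=4,fy=4)[...,::-1])
E
```

```text
[512.60213253 157.55779892 134.74167542] [ 0.10894204 -0.1290777  -0.26563115] 0.7001159899386086
545 [[-73.8 -61.7]
 [-51.9 -15. ]
 [-30.4  56.8]] [69.7 89.9 95. ]
top plane [4.77217568e-02 4.88647383e-03 9.26997933e+01] 469
```

View pics/s3.png

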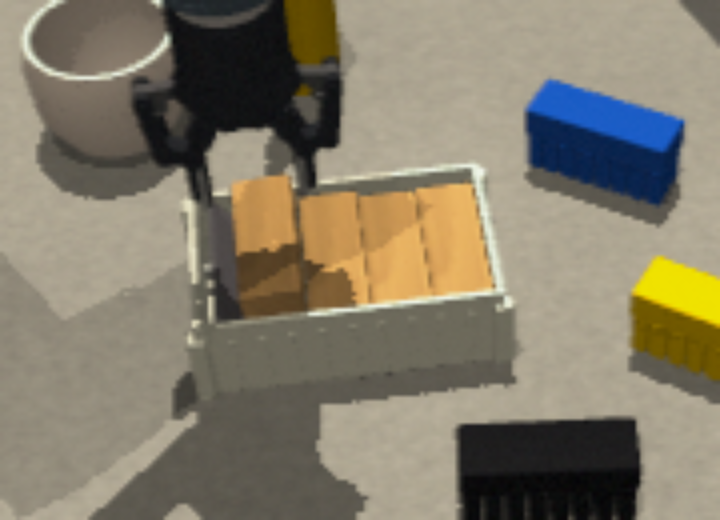

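The brush stands in the gap (crop 265,245), level, with its top at about 88 mm and the spring pinching it. Closing the jaws, then pressing down slowly.

>>> drive_tool:
  deltas:
    - [0,0.2,0,0]
    - [0,0.15,0,0]
    - [0,0,0,0]
    - [0,0,0,0]
    - [0,0,0,0]
    - [0,0,0,0]
    - [0,0,0,0]
    - [0,0,0.3,0]
    - [0,0,0.4,0]
    - [0,0,0.3,0]
    - [0,0,0.2,0]
  jaw: 1
  force: 30

```text
clock: 14.15
eef_pos: [514.9, 156.3, 120.6]
tcp_rot: [-3.141, 0.0, 1.281]
contact_force: [-0.3, 0.0, 0.6]
opening: 0.0
```

>>> drive_tool:
  deltas:
    - [0,0,0.1,0]
    - [0,0,0.1,0]
    - [0,0,0.1,0]
    - [0,0,0.1,0]
    - [0,0,0.1,0]
    - [0,0,0.1,0]
    - [0,0,0.1,0]
    - [0,0,0.1,0]
    - [0,0,0.1,0]
    - [0,0,0.1,0]
    - [0,0,0.1,0]
    - [0,0,0.1,0]

```text
clock: 15.15
eef_pos: [515.2, 156.3, 109.2]
tcp_rot: [-3.142, 0.0, 1.281]
contact_force: [0.4, -0.2, -0.1]
opening: -0.001
```

>>> drive_tool:
  deltas:
    - [0,0,0.08,0]
    - [0,0,0.08,0]
    - [0,0,0.08,0]
    - [0,0,0.08,0]
    - [0,0,0.08,0]
    - [0,0,0.08,0]

```text
clock: 15.65
eef_pos: [515.6, 156.4, 104.6]
tcp_rot: [3.141, -0.0, 1.281]
contact_force: [1.0, -0.6, 1.6]
opening: -0.0
```

>>> drive_tool:
  deltas:
    - [0,0,0.09,0]
    - [0,0,0.09,0]
    - [0,0,0.09,0]
    - [0,0,0.09,0]
    - [0,0,0.09,0]
    - [0,0,0.09,0]

```text
clock: 16.15
eef_pos: [515.3, 156.4, 99.0]
tcp_rot: [3.141, -0.0, 1.281]
contact_force: [-0.5, -0.5, 1.1]
opening: 0.001
```

>>> drive_tool:
  deltas:
    - [0,0,0.09,0]
    - [0,0,0.09,0]
    - [0,0,0.09,0]
    - [0,0,0.09,0]
    - [0,0,0.09,0]
    - [0,0,0.09,0]

```text
clock: 16.65
eef_pos: [515.3, 156.4, 93.6]
tcp_rot: [3.142, -0.0, 1.281]
contact_force: [0.6, -0.1, 1.4]
opening: -0.002
```

>>> drive_tool:
  deltas:
    - [0,0,0.09,0]
    - [0,0,0.09,0]
    - [0,0,0.09,0]
    - [0,0,0.09,0]
    - [0,0,0.09,0]
    - [0,0,0.09,0]

```text
clock: 17.15
eef_pos: [515.2, 156.4, 88.2]
tcp_rot: [-3.142, 0.0, 1.281]
contact_force: [0.9, -0.5, 0.7]
opening: 0.003
```

>>> drive_tool:
  deltas:
    - [0,0,0.08,0]
    - [0,0,0.08,0]
    - [0,0,0.08,0]
    - [0,0,0.08,0]
    - [0,0,0.08,0]

```text
clock: 17.57
eef_pos: [515.2, 156.3, 84.2]
tcp_rot: [-3.142, 0.0, 1.281]
contact_force: [0.9, 0.1, 1.6]
opening: 0.0
```

>>> drive_tool:
  deltas:
    - [0,0,0.06,0]
    - [0,0,0.06,0]
    - [0,0,0.06,0]
    - [0,0,0.06,0]

```text
clock: 17.9
eef_pos: [515.2, 156.4, 81.8]
tcp_rot: [3.142, -0.0, 1.281]
contact_force: [1.4, 0.1, 0.7]
opening: 0.002
```

>>> drive_tool:
  deltas:
    - [0,0,0.06,0]
    - [0,0,0.06,0]

```text
clock: 18.07
eef_pos: [515.2, 156.4, 80.6]
tcp_rot: [-3.142, 0.0, 1.281]
contact_force: [0.7, 0.1, 2.2]
opening: -0.001
```

>>> drive_tool:
  deltas:
    - [0,0,0.06,0]
    - [0,0,0.06,0]

```text
clock: 18.23
eef_pos: [515.3, 156.4, 79.9]
tcp_rot: [3.142, 0.0, 1.281]
contact_force: [-3.3, -1.9, 17.3]
opening: 0.001
```

>>> drive_tool:
  deltas:
    - [0,0,0.05,0]
    - [0,0,0.05,0]

```text
clock: 18.4
eef_pos: [515.3, 156.4, 79.9]
tcp_rot: [3.142, 0.0, 1.281]
contact_force: [-8.0, -3.0, 28.8]
opening: -0.001
```

It bottomed out at TCP 80, so the top is at about 63 mm. That puts the underside on the floor for a 58 mm brush. Easing off and looking.

>>> drive_tool:
  deltas:
    - [0,0,0,0]
    - [0,0,-0.05,0]
    - [0,0,-0.1,0]
    - [0,0,-0.3,0]
    - [0,0,-0.6,0]
    - [0,0,-0.8,0]
    - [0,0,-0.8,0]
    - [0,0,-0.8,0]
    - [0,0,-0.6,0]
    - [0,0,0,0]

```text
clock: 19.23
eef_pos: [516.1, 156.6, 120.7]
tcp_rot: [3.139, -0.001, 1.281]
contact_force: [0.3, 0.5, 0.2]
opening: 0.001
```

```bash
cat > chk.py <<'E'
from h import *
import sys
s=r.sense();print(s['clock'],s['eef_pos'].round(1),s['contact_force'].round(1))
p,d=grab('side');W=world('side',d)
c=np.array([562.6,141]);R=np.array([[np.cos(-.29),-np.sin(-.29)],[np.sin(-.29),np.cos(-.29)]])
q=(W[...,:2]-c)@R;hsv=cv2.cvtColor(p,cv2.COLOR_RGB2HSV)
wd=(hsv[...,0]>5)&(hsv[...,0]<20)&(hsv[...,1]>80)&(abs(q[...,1])<66)&(q[...,0]>-90)&(q[...,0]<110)&(W[...,2]>45)&(W[...,2]<85)
print('row x',np.percentile(q[wd][:,0],[1,99]).round(1))
for x in(82,38,-6,-50):
    m=wd&(abs(q[...,0]-x)<16)
    A=np.c_[q[m]-[x,0],np.ones(m.sum())];print(x,m.sum(),np.linalg.lstsq(A,W[m][:,2],rcond=None)[0].round(3))
cv2.imwrite(sys.argv[1],cv2.resize(p[110:240,190:370],None,fx=4,fy=4)[...,::-1])
E
python3 chk.py pics/s4.png
```

```text
19.2333 [516.1 156.6 120.7] [0.3 0.5 0.2]
row x [-70.  102.7]
82 292 [ 1.2000e-02 -5.0000e-03  6.1966e+01]
38 291 [ 1.0000e-03 -4.0000e-03  6.1846e+01]
-6 315 [-2.0000e-03  1.0000e-03  6.6498e+01]
-50 284 [-4.0000e-03 -5.0000e-03  6.5504e+01]
```

View pics/s4.png

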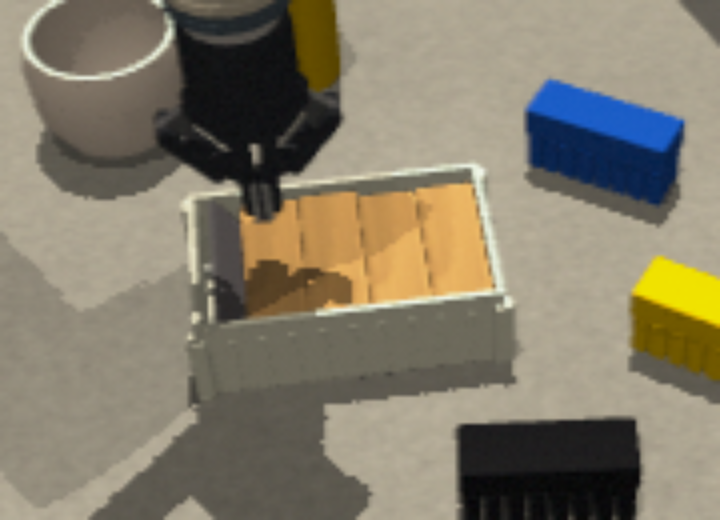

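All four tops are flush and level (row x -70 to 103), with the divider at crop (225,255) holding them. Now the touch check, starting with brush_a.

>>> drive_tool:
  deltas:
    - [0,1.0,0,0]
    - [0,2.2,0,0]
    - [0,2.8,0,0]
    - [0,2.8,0,0]
    - [0,2.4,0,0]
    - [0,1.3,0,0]
    - [0,0.5,0,0]
    - [0,0,0.6,0]
    - [0,0,1.0,0]
    - [0,0,0.9,0]
    - [0,0,0.5,0]
    - [0,0,0.1,0]

```text
clock: 20.28
eef_pos: [638.0, 119.3, 86.1]
tcp_rot: [-3.139, 0.001, 1.281]
contact_force: [0.1, -0.7, -0.5]
opening: -0.001
```

>>> drive_tool:
  deltas:
    - [0,0,0.08,0]
    - [0,0,0.08,0]
    - [0,0,0.08,0]
    - [0,0,0.08,0]
    - [0,0,0.08,0]
    - [0,0,0.08,0]
    - [0,0,0.08,0]
    - [0,0,0.08,0]

```text
clock: 20.95
eef_pos: [639.9, 119.2, 81.6]
tcp_rot: [3.141, -0.0, 1.281]
contact_force: [0.6, 0.7, -0.2]
opening: 0.001
```

>>> drive_tool:
  deltas:
    - [0,0,0.08,0]
    - [0,0,0.08,0]
    - [0,0,0.08,0]

```text
clock: 21.2
eef_pos: [639.8, 119.2, 79.1]
tcp_rot: [-3.142, 0.0, 1.281]
contact_force: [0.1, -0.1, 0.0]
opening: 0.003
```

>>> drive_tool:
  deltas:
    - [0,0,0.06,0]
    - [0,0,0.06,0]

```text
clock: 21.37
eef_pos: [639.8, 119.2, 77.9]
tcp_rot: [-3.142, -0.0, 1.281]
contact_force: [-0.0, 0.2, -0.1]
opening: 0.001
```

>>> drive_tool:
  deltas:
    - [0,0,0.06,0]
    - [0,0,0.06,0]

```text
clock: 21.53
eef_pos: [639.8, 119.2, 76.7]
tcp_rot: [3.142, 0.0, 1.281]
contact_force: [0.2, -0.2, -0.1]
opening: 0.002
```

>>> drive_tool:
  deltas:
    - [0,0,0.06,0]
    - [0,0,0.06,0]

```text
clock: 21.7
eef_pos: [639.9, 119.2, 76.6]
tcp_rot: [3.142, 0.0, 1.281]
contact_force: [-5.6, -1.2, 15.3]
opening: -0.002
```

>>> drive_tool:
  deltas:
    - [0,0,0.05,0]

```text
clock: 21.78
eef_pos: [639.9, 119.2, 76.6]
tcp_rot: [3.141, -0.0, 1.281]
contact_force: [-6.3, -1.0, 19.9]
opening: -0.001
```

brush_a's top is felt at 76.6 - 17 = 59.6 mm. Next is brush_b.

>>> drive_tool:
  deltas:
    - [0,0,-0.1,0]
    - [0,0,-0.3,0]
    - [0,0,-0.6,0]
    - [0,0,-0.6,0]
    - [0,-0.7,0,0]
    - [0,-1.5,0,0]
    - [0,-1.5,0,0]
    - [0,-0.7,0,0]
    - [0,0,0,0]
    - [0,0,0.4,0]
    - [0,0,0.4,0]
    - [0,0,0.2,0]

```text
clock: 22.78
eef_pos: [598.1, 131.6, 80.5]
tcp_rot: [3.141, 0.0, 1.281]
contact_force: [0.2, 0.4, 0.8]
opening: -0.005
```

>>> drive_tool:
  deltas:
    - [0,0,0.06,0]
    - [0,0,0.06,0]
    - [0,0,0.06,0]

```text
clock: 23.03
eef_pos: [597.9, 131.7, 79.1]
tcp_rot: [-3.141, 0.0, 1.281]
contact_force: [-0.6, 0.2, 0.1]
opening: 0.0
```

>>> drive_tool:
  deltas:
    - [0,0,0.06,0]
    - [0,0,0.06,0]

```text
clock: 23.2
eef_pos: [597.8, 131.7, 78.1]
tcp_rot: [3.141, -0.0, 1.281]
contact_force: [-0.5, 0.2, -0.8]
opening: -0.0
```

>>> drive_tool:
  deltas:
    - [0,0,0.06,0]
    - [0,0,0.06,0]

```text
clock: 23.37
eef_pos: [597.7, 131.8, 76.9]
tcp_rot: [3.141, -0.0, 1.281]
contact_force: [0.1, -0.5, 0.4]
opening: 0.001
```

>>> drive_tool:
  deltas:
    - [0,0,0.05,0]
    - [0,0,0.05,0]

```text
clock: 23.53
eef_pos: [597.7, 131.8, 76.3]
tcp_rot: [3.142, -0.0, 1.281]
contact_force: [-2.9, -0.8, 10.6]
opening: 0.005
```

>>> drive_tool:
  deltas:
    - [0,0,-0.1,0]
    - [0,0,-0.4,0]
    - [0,0,-0.7,0]
    - [0,0,-0.6,0]
    - [0,0,0,0]
    - [0,-0.7,0,0]
    - [0,-1.5,0,0]
    - [0,-1.5,0,0]
    - [0,-0.7,0,0]
    - [0,0,0.3,0]
    - [0,0,0.4,0]
    - [0,0,0.1,0]

```text
clock: 24.53
eef_pos: [555.9, 144.3, 85.3]
tcp_rot: [3.141, 0.0, 1.281]
contact_force: [-0.5, 0.4, 0.4]
opening: 0.001
```

>>> drive_tool:
  deltas:
    - [0,0,0.06,0]
    - [0,0,0.06,0]
    - [0,0,0.06,0]

```text
clock: 24.78
eef_pos: [555.9, 144.2, 83.9]
tcp_rot: [3.141, -0.0, 1.28]
contact_force: [-0.6, -1.2, 1.0]
opening: 0.003
```

>>> drive_tool:
  deltas:
    - [0,0,0.06,0]
    - [0,0,0.06,0]

```text
clock: 24.95
eef_pos: [555.6, 144.3, 82.8]
tcp_rot: [3.141, -0.0, 1.281]
contact_force: [0.6, -0.4, -0.1]
opening: -0.003
```

>>> drive_tool:
  deltas:
    - [0,0,0.06,0]
    - [0,0,0.06,0]

```text
clock: 25.12
eef_pos: [555.5, 144.3, 81.7]
tcp_rot: [3.141, -0.0, 1.281]
contact_force: [-0.5, -0.2, 0.7]
opening: 0.003
```

>>> drive_tool:
  deltas:
    - [0,0,0.05,0]
    - [0,0,0.05,0]

```text
clock: 25.28
eef_pos: [555.5, 144.4, 80.9]
tcp_rot: [3.142, 0.0, 1.281]
contact_force: [-2.5, -1.0, 9.8]
opening: -0.001
```

brush_b reads 59.3 mm and brush_c 63.9 mm. The spare is last.

>>> drive_tool:
  deltas:
    - [0,0,-0.1,0]
    - [0,0,-0.4,0]
    - [0,0,-0.6,0]
    - [0,0,-0.4,0]
    - [0,0,0,0]
    - [0,-0.7,0,0]
    - [0,-1.5,0,0]
    - [0,-1.5,0,0]
    - [0,-0.7,0,0]
    - [0,0,0.5,0]
    - [0,0,0.5,0]
    - [0,0,0.1,0]

```text
clock: 26.28
eef_pos: [513.5, 156.9, 83.8]
tcp_rot: [-3.141, 0.0, 1.281]
contact_force: [-0.3, -0.3, 1.5]
opening: 0.001
```

>>> drive_tool:
  deltas:
    - [0,0,0.06,0]
    - [0,0,0.06,0]
    - [0,0,0.06,0]

```text
clock: 26.53
eef_pos: [513.7, 156.8, 82.7]
tcp_rot: [3.142, -0.0, 1.281]
contact_force: [-0.9, -1.0, 0.2]
opening: -0.003
```

>>> drive_tool:
  deltas:
    - [0,0,0.06,0]
    - [0,0,0.06,0]

```text
clock: 26.7
eef_pos: [513.5, 156.9, 81.7]
tcp_rot: [3.141, -0.0, 1.281]
contact_force: [1.3, -0.6, -0.5]
opening: 0.002
```

>>> drive_tool:
  deltas:
    - [0,0,0.06,0]
    - [0,0,0.06,0]

```text
clock: 26.87
eef_pos: [513.4, 156.9, 80.5]
tcp_rot: [3.141, -0.0, 1.281]
contact_force: [-1.0, 0.7, 0.4]
opening: 0.003
```

>>> drive_tool:
  deltas:
    - [0,0,0.06,0]
    - [0,0,0.06,0]

```text
clock: 27.03
eef_pos: [513.4, 157.0, 79.9]
tcp_rot: [3.142, -0.0, 1.281]
contact_force: [-5.3, -0.7, 17.6]
opening: -0.0
```

The spare is felt at the same height as before (62.9 mm). Lifting clear for a final look.

>>> drive_tool:
  deltas:
    - [0,0,0,0]
    - [0,0,-0.1,0]
    - [0,0,-0.3,0]
    - [0,0,-0.7,0]
    - [0,0,-1.2,0]
    - [0,0,-1.8,0]
    - [0,0,-2.0,0]
    - [0,0,-2.0,0]
    - [0,0,-1.5,0]
    - [0,0,-0.7,0]
    - [0,0,0,0]
    - [0,0,0,0]

```text
clock: 28.03
eef_pos: [513.3, 156.9, 182.6]
tcp_rot: [3.141, -0.0, 1.281]
contact_force: [-0.0, -1.0, 0.0]
opening: 0.001
```

```bash
python3 chk.py pics/s5.png
```

```text
28.0333 [513.3 156.9 182.6] [-0. -1.  0.]
row x [-69.8 103.1]
82 292 [-5.0000e-03 -5.0000e-03  6.2165e+01]
38 289 [-7.0000e-03  2.0000e-03  6.1909e+01]
-6 319 [-1.0000e-03 -4.0000e-03  6.6321e+01]
-50 318 [ 1.000e-03 -2.000e-03  6.545e+01]
```

View pics/s5.png

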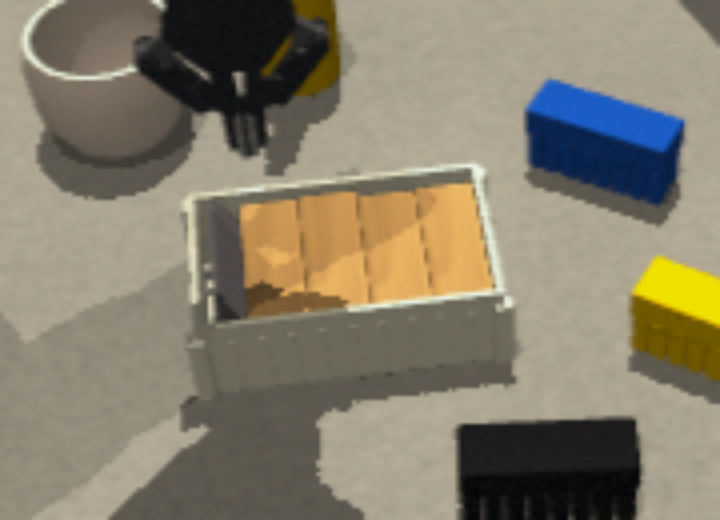

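All four brushes are level in one row (crop 245–490, 185–310), and the gripper is clear above. Handing in.

```bash
python3 -c "
from rig import job
print(job.sign_off())"
```

```text
the job is handed in; nothing more can be done
None
```

The spare brush is in the tray, pressed down to the floor in front of the divider, and the job is handed in at about 28 s of the 72 s allowed. The hand-in gives no verdict, so the result rests on my own checks.

- **Placing:** I lowered the spare past the lead-in, let go, and pressed it down with closed fingertips. It stopped against the floor with its top at about 63 mm; the highest wrist force I read was about 29 N.
- **Touch check:** I touched the tops in order at about 7 mm/s, with readings of 10 to 20 N. They were a 59.6, b 59.3, c 63.9 and spare 62.9 mm, all below the 69 mm rim.
- **Final look:** The four tops fit level to within 0.01 rad, and the row spans tray x of about -70 to +103 mm. The gripper was well clear and read no meaningful force.

**Disagreements:** The side camera read the tops about 2.5 mm higher than touch did, so I went by touch. While pressing the spare down through the pinch I read only 1 to 2 N, less than the 3 to 15 N expected. I saw nothing else in the scene disturbed.

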